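# Run the encoder stand's flywheel at 12 rpm by its slip crank, then park its mark

### The arm

A 7-joint arm with a two-finger parallel gripper is mounted at the origin on the work surface. World frame = base frame: x ahead of the robot, y to its left, z up, the work surface at z = 0. Lengths are in m, angles in rad, forces in N, time in s.
With the tool pointing down it reaches from about 0.425 to 0.975 m from the base axis. Payload 16.7 kg.
Tool frame: the origin (TCP) lies midway between the tips of the shut fingers; the grasp point (between the pads) lies behind it (r.grasp_offset is the z of the grasp point in the tool frame, in m); z points along the fingers, y is the line along which they close (so a half turn about z gives the same grasp; the last joint's range is limited). The gripper opens to 85 mm and grips with 20 to 120 N. Pads are 22 mm wide; open, the fingers measure 114 mm over their backs; the gripper's body (76 mm by 85 mm) begins 54 mm behind the grasp point. The pads swing forward as they close: fully open they stand 13 mm farther back than shut.
Start: joints at [1.091, 0.426, 0.074, 1.606, -0.034, 1.111, -0.067], TCP at [0.219, -0.639, 0.231] pointing down, gripper open.
Joint ranges: [-2.85, 2.85], [-0.5, 2.14], [-1.23, 1.37], [0.21, 2.46], [-1.02, 4.16], [0.16, 2.05], [-2.73, 2.73]. Speed limits (rad/s): [1.89, 1.89, 2.39, 2.39, 3.01, 3.01, 3.01].

### API

Orientations are given as a rotation vector (axis times angle).
In Python, from plant import r gives the robot as it stands. The module is installed in compiled form; this text tells all that it offers.
- The arm moves only by the tool move_arm, never from a script. Its argument "series" is a list of rows, each a list of 7 numbers: the shift along the tool's x, y, z each as a share of 0.2 m, from -1 to 1, then the turn, a rotation vector about the tool's x, y, z each as a share of 180 degrees, from -1 to 1, then the opening, from -1 (shut) to 1 (fully open). A call has 1 to 5 rows; each row is the pose to reach, as a shift and turn from the pose commanded when the call began, along the tool's axes at that moment, turning the shorter way round; what a row does not reach only later rows make up. A row lasts 1/12 s, in which the tool goes at most 41.7 mm and 7.16 degrees, less where a joint would pass 70% of its speed; a pose out of reach is approached as far as the arm can. A call with a number of a shift or a turn outside -1 to 1 is refused whole. A call with a gripper value outside its range is refused whole. The fingers move at their own pace and stop on an object; "squeeze" is the grip in N (left out, the last holds). Time passes only in rows, so rows that repeat a pose let the fingers close. It gives the time, the measured TCP pose, the force, the opening and the grip force at its end, in the units of the state.
- r.get_state(): the state, without advancing time (a new reading comes with each control period).
- r.camera(name): name is "scene" or "top"; returns the picture (400x640x3 uint8, red, green, blue); there is no depth.
- r.camera_params(name): a dict with "mtx" (3x3 intrinsics, pixels), "k1" (the pictures are not rectified: a ray, as slopes to the right and down, at radius r is drawn at 1 + k1 r^2 times it, then the intrinsics apply), "R" (3x3) and "t" (3): a world point X has camera coordinates R X + t. Camera axes: x right, y down, z forward; pixel columns grow to the right and rows downward; lengths in m; the calibration is good to about 2 mm. A picture is of the moment at which its call begins. camera_params takes no time and is no camera call.
- r.sign_off(): hands the job in; it is judged then, once.
The state is a dict: "time": time; "joint_positions": joint angles; "joint_velocities": joint speeds; "joint_torque": joint torques, N m; "tcp_pos": TCP position; "tool_rot": TCP orientation; "force": force on the tool from outside, world axes, zero at the start; "ft_torque": the same for the moment, N m; "width": opening from 0.0 (shut) to 1.0 (fully open); "gripper_force": force on a finger pad.
Only numpy, scipy, OpenCV 4.12 (cv2) and the standard library are available. Lean on these libraries where they do the work, as an engineer would, in place of code of your own. Each camera call takes 0.05 s, during which the arm holds its last target. There are 200 camera calls.

### The job

Take the crank of the encoder test stand by its black knob and turn it so that the steel flywheel itself runs counter-clockwise (seen from above) at 12 rpm, keeping the flywheel between 10 and 14 rpm for at least 5 seconds on end while the logger records. Then bring the flywheel to rest with its white mark at the tip of the red pointer, let go of the knob and leave everything standing still. Work by the knob only: keep off the flywheel and its load block, never let the flywheel run faster than 20 rpm, and leave the can, the meter and the screwdriver where they are.

Things in the scene. Friction and masses are not known exactly. Their poses are not given: they have to be found in the camera images.
- stand: Encoder test stand: fixed aluminium base plate 320 x 320 mm, top 22 mm high. Origin on the table under the plate's centre; the vertical shaft axis (its z) passes through it. Its +x side carries the red pointer (post 78 mm high), its +y side the black read head reaching over the flywheel's rim (104 mm high), its -y side the guide frame of the load block (97 mm high).
- rotor (a joint): Angle of the flywheel on its bearing in rad, counting up without wrapping as it turns counter-clockwise seen from above. At 0, or any whole number of turns (6.283), the white mark stands exactly at the pointer. Bearing friction about 0.004 N m; the load block adds more.
- flywheel: Dark steel disc, 240 mm across, 20 mm thick, level on the vertical shaft, top face 75 mm high, graduated every 15 degrees. Nominal 7.0 kg, inertia about the shaft 0.0504 kg m2 (0.7 to 1.4 times that). Origin on the axis at its underside, +x towards the white mark. It is driven only through the slip coupling and is not to be touched.
- mark (a point): Outer end of the white index mark, a line 36 x 9 mm lying radially on the flywheel's top face, at the rim: 120 mm from the axis, 74.5 mm high.
- pointer (a point): Tip of the fixed red pointer cone, just outside the rim: 124 mm from the axis on the stand's +x side, 74.5 mm high.
- knob_mid (a point): Middle of the black knob: upright, round, 32 mm across (33 at most), 55 mm tall, 121 to 176 mm high (this point 148.5), on the crank arm 70 mm from the shaft axis. It spins freely on its own pin, so it can be gripped from above with constant gripper heading and led round the axis. All else on the crank is under 122 mm. It starts at any angle to the mark.
- crank (a joint): Crank angle minus flywheel angle, rad, counter-clockwise positive, free to turn endlessly. Crank and flywheel are joined only by an eddy-current slip coupling (magnets over the copper plate): torque = 0.05 N m s/rad x (crank speed minus flywheel speed), so the flywheel always turns slower than the crank that drives it and follows with a time constant near 1 s (0.7 to 1.4).
- load_block: Brass-coloured block 36 x 30 x 24 mm riding on felt feet on the flywheel's top face in a fixed guide frame, 92 mm from the shaft; origin under its middle. Nominal 0.070 kg. Its rubbing brakes the flywheel: with the bearing about 0.048 N m in all, varying 0.4 to 1.9 times (a slip of about 0.4 to 1.8 rad/s at steady speed). Leave it in its guide.
- can: Bystander: an aluminium drink can, 66 mm across, 115 mm tall, upright; origin at the centre of its underside.
- meter: Bystander: a yellow hand multimeter lying flat, 160 x 82 x 36 mm; origin at the centre of its underside.
- driver: Bystander: a small orange-handled screwdriver lying flat, 120 mm long, 26 mm thick; origin at its middle on the table.
There are look-alikes about, which are no part of the job. Of the things like the load_block, leave any that is purple or turquoise; of the rest the smaller one is meant.

How it is judged:
On the way, in this order (a step that is already met when the one before it is completed fails the run):
1. the flywheel runs counter-clockwise between 10 and 14 rpm (1.05 to 1.47 rad/s) for 5 s on end (velocity of joint rotor between 1.047 and 1.466 rad/s), for 5 s.
2. then it comes to rest with the white mark at the pointer (horizontal distance between mark and pointer below 0.016 m and velocity of joint rotor between -0.08 and 0.08 rad/s), for 0.3 s.
At the end, for the whole second after the job is handed in: the outer end of the white mark is within 16 mm of the pointer's tip (about 0.13 rad), flywheel and crank stand still, the load block is in its guide, the knob is released (all of step 2 and velocity of joint crank between -0.15 and 0.15 rad/s and height (world z) of load_block below 0.08 m); the robot touches nothing.
It fails at once if the flywheel is touched by the hand or arm (contact force between any of the fingers, the arm and flywheel above 1 N).
It fails at once if the load block is handled (touched with over 1 N, or lifted over 5 mm) (contact force between any of the fingers, the arm and load_block above 1 N or height (world z) of load_block above 0.08 m).
It fails at once if the flywheel runs faster than 20 rpm (2.09 rad/s) either way (velocity of joint rotor above 2.094 rad/s or velocity of joint rotor below -2.094 rad/s).
It fails at once if the can, meter or screwdriver is pushed (over 20 mm) (distance of any of can, meter, driver from where it was at the start of the episode above 0.02 m).
It also fails if it takes over 54 s, if anything falls off the work surface, if the arm or the gripper's body presses on something with over 40 N, if the wrist force passes 120 N, or if a joint passes its speed limit or range.

## Working session

There is one attempt and no reset: what is moved stays moved. The work goes in short steps, Python scripts to look and compute and a tool call to move; the robot and the scene stay as the last step left them, time stands still between calls to the robot, and variables do not carry over. Pictures are saved under pics/ and viewed, at most 10 in all, crops included, and the job is handed in when it is done.

Besides the shell and the picture viewer there is one more tool, called after ">>>" in YAML: its name, and indented under it one key for each argument. move_arm: Moves the arm, as the interface text tells. Shift numbers are shares of 0.2 m and turn numbers shares of 180 degrees, none past 1 either way. Its arguments: {"type":"object","properties":{"series":{"type":"array"},"squeeze":{"type":"number"}},"required":["series"]}

```bash
mkdir -p pics; python3 - <<'E'
from plant import r
import cv2
s=r.get_state();print({k:s[k] for k in('time','tcp_pos','tool_rot','width')},r.grasp_offset)
for n in('scene','top'):
    cv2.imwrite(f'pics/{n}0.png',r.camera(n)[:,:,::-1]);print(r.camera_params(n))
E
```

```text
{'time': 0.0, 'tcp_pos': array([ 0.21845031, -0.63822863,  0.2306062 ]), 'tool_rot': array([-3.09774969e+00, -5.15407560e-01,  4.54886015e-04]), 'width': 1.0011959103814931} -0.0187
{'mtx': array([[365.900627  ,   0.        , 319.73842719],
       [  0.        , 365.900627  , 197.29969464],
       [  0.        ,   0.        ,   1.        ]]), 'k1': -0.029589527041130433, 'R': array([[-0.47319846,  0.88073625, -0.01966915],
       [ 0.53323283,  0.26857793, -0.80220237],
       [-0.70124601, -0.39008916, -0.59672815]]), 't': array([ 0.30735687, -0.24271862,  1.33721386])}
{'mtx': array([[402.71553967,   0.        , 330.7039954 ],
       [  0.        , 402.71553967, 191.08194851],
       [  0.        ,   0.        ,   1.        ]]), 'k1': -0.010912363483756763, 'R': array([[ 0.01952626, -0.99980801, -0.00163178],
       [-0.99629325, -0.0193208 , -0.08382398],
       [ 0.08377636,  0.0032625 , -0.99647924]]), 't': array([-0.01707798,  0.60185299,  1.02464399])}
```

View pics/scene0.png

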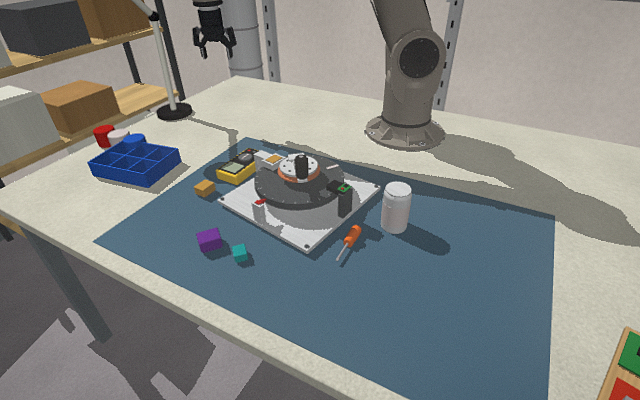

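View pics/top0.png

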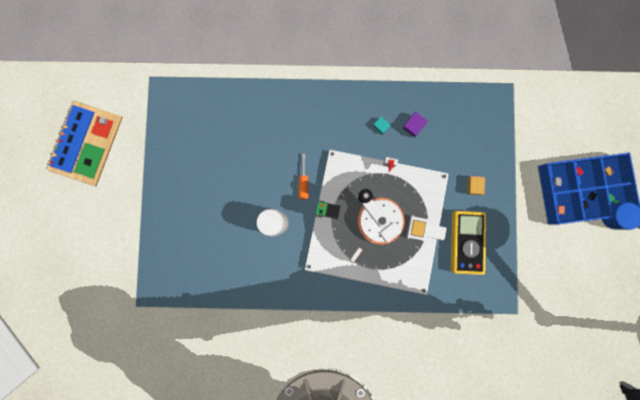

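The scene view shows the stand at about (300,190), with the knob at (302,167). In the top view the candidates are:
- **Knob:** the black disc at (366,195). The black read head at (325,210) could be mistaken for it.
- **Load block:** the brass block in the guide at (418,229). Look-alikes are the orange block at (477,185), purple at (415,124) and turquoise at (381,125).
- **White mark:** (357,254). The white guide at (432,231) could be mistaken for it.
- **Red pointer:** (391,165).

I'll check these in a close crop.

```bash
cat > h.py <<'E'
import numpy as np,cv2
from plant import r
def ray(n,px):
    p=r.camera_params(n);K=p['mtx'];d=np.array([p['k1'],0,0,0,0.])
    u=cv2.undistortPoints(np.array([[px]],float),K,d)[0,0]
    return -p['R'].T@p['t'],p['R'].T@np.array([*u,1])
def onz(n,px,z):
    c,d=ray(n,px);return c+d*(z-c[2])/d[2]
def proj(n,X):
    p=r.camera_params(n)
    return cv2.projectPoints(np.array([X],float),cv2.Rodrigues(p['R'])[0],p['t'],p['mtx'],np.array([p['k1'],0,0,0,0.]))[0][0,0]
def two(a,b):
    (c1,d1),(c2,d2)=ray('top',a),ray('scene',b)
    A=np.array([d1,-d2]).T;s=np.linalg.lstsq(A,c2-c1,rcond=None)[0]
    return (c1+s[0]*d1+c2+s[1]*d2)/2,np.linalg.norm(c1+s[0]*d1-c2-s[1]*d2)
E
python3 - <<'E'
import cv2,numpy as np
from h import *
t=cv2.imread('pics/top0.png');s=cv2.imread('pics/scene0.png')
a=cv2.resize(t[140:300,290:460],None,fx=3.5,fy=3.5,interpolation=cv2.INTER_CUBIC)
cv2.imwrite('pics/c1.png',a)
b=cv2.resize(s[130:260,200:400],None,fx=4,fy=4,interpolation=cv2.INTER_CUBIC)
cv2.imwrite('pics/c2.png',b)
hsv=cv2.cvtColor(t,cv2.COLOR_BGR2HSV)
# copper ring
m=cv2.inRange(hsv,(3,70,80),(18,255,255));m[:, :350]=0;m[:,408:]=0;m[:185]=0;m[260:]=0
P=cv2.findNonZero(m);e=cv2.fitEllipse(cv2.convexHull(P));print('copper',len(P),e)
m=cv2.inRange(hsv,(0,0,0),(180,255,30));m[:, :352]=0;m[:,376:]=0;m[:184]=0;m[206:]=0
n,l,st,ce=cv2.connectedComponentsWithStats(m);print('knob',st,ce)
m=cv2.inRange(hsv,(0,150,90),(6,255,255))|cv2.inRange(hsv,(172,150,90),(180,255,255));m[:, :370]=0;m[:,410:]=0;m[:150]=0;m[185:]=0
P=cv2.findNonZero(m)[:,0];print('red',P.min(0),P.max(0),P[P[:,1]==P[:,1].max()])
m=cv2.inRange(hsv,(0,0,200),(180,60,255));m[:, :300]=0;m[:,460:]=0;m[:145]=0;m[298:]=0
m=cv2.morphologyEx(m,cv2.MORPH_OPEN,np.ones((2,2)))
n,l,st,ce=cv2.connectedComponentsWithStats(m)
for i in range(1,n):
  if st[i,4]>25:print(st[i],ce[i])
E
```

```text
copper 320 ((380.68609619140625, 220.56785583496094), (47.25993347167969, 47.62164306640625), 134.3315887451172)
knob [[     0      0    640    400 255978]
 [   366    190      1      1      1]
 [   359    193      5      9     20]
 [   366    201      1      1      1]] [[319.49643329 199.50014064]
 [366.         190.        ]
 [360.5        198.1       ]
 [366.         201.        ]]
red [388 160] [393 169] [[389 169]
 [390 169]]
[ 324  152  125  139 4238] [405.87092968 213.75247758]
[ 362  201   42   42 1209] [382.47808106 221.07609595]
[308 234  49  38 733] [323.49795362 258.12278308]
[353 250   9  12  45] [357.04444444 255.24444444]
```

View pics/c1.png

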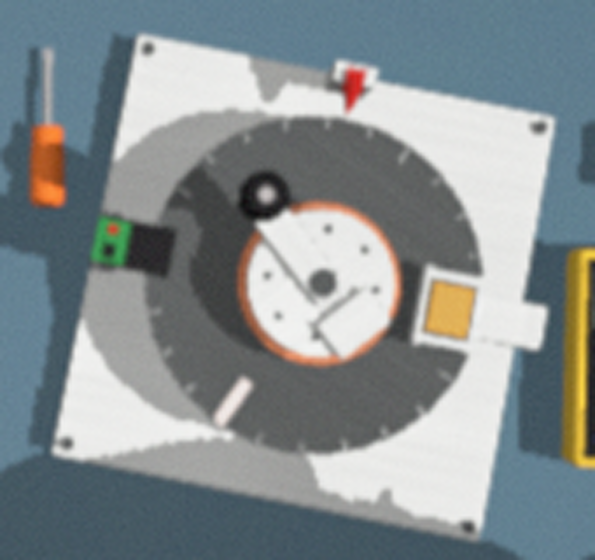

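View pics/c2.png

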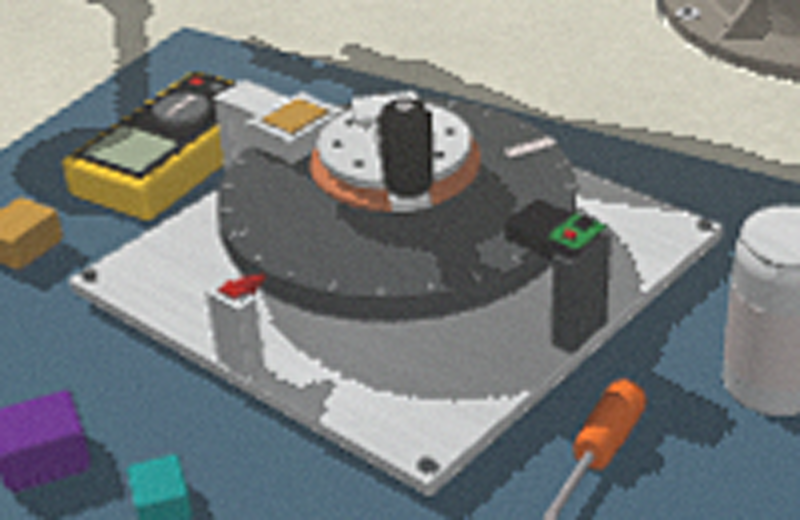

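The crop shows the knob top at top pixel (365.7,195.4) and the pointer tip at (389.7,172). The mark runs from (360.3,248.3) to (353.1,261.1), and the plate bolts are visible. The load block sits in its guide.

```bash
python3 - <<'E'
from h import *
f=lambda c:(290+(c[0]+.5)/3.5-.5,140+(c[1]+.5)/3.5-.5)
g=lambda c:(200+(c[0]+.5)/4-.5,130+(c[1]+.5)/4-.5)
B=[onz('top',f(c),.024) for c in((148,48),(540,127),(468,527),(67,442))]
print('bolts mean',np.mean(B,0),[np.linalg.norm(B[i]-B[i-1]).round(4) for i in range(4)], 'xaxis deg',np.degrees(np.arctan2(*((B[0]+B[1]-B[2]-B[3])[[1,0]]))))
B2=[onz('scene',g(c),.024) for c in((90,275),(706,227),(428,466))];print('scene bolts',B2, B)
fw=onz('top',f((314,284)),.075);print('fw',fw)
for z in(.095,.105,.115):print('copper',z,onz('top',(380.7,220.6),z))
k=onz('top',f((265,194)),.176);print('knob',k)
print('knob2',two(f((265,194)),g((405,104))))
p=onz('top',f((349,112)),.0745);print('ptr',p, two(f((349,112)),g((264,280))))
mo=onz('top',f((221,424)),.075);mi=onz('top',f((246,379)),.075);print('mark',mo,mi)
c=np.mean(B,0)
for n,q in(('k',k),('p',p),('mo',mo),('mi',mi)):
  d=q-c;print(n,np.hypot(d[0],d[1]),np.degrees(np.arctan2(d[1],d[0])))
s=r.get_state();R=cv2.Rodrigues(s['tool_rot'])[0];print(R.round(3),s['time'])
for q,z in ((( 277,222),.115),((.0,.0),0)): 
  if z:print('can',onz('top',(272,220),z))
E
```

```text
bolts mean [ 0.52744641 -0.12699243  0.024     ] [np.float64(0.2987), np.float64(0.2994), np.float64(0.3004), np.float64(0.2999)] xaxis deg -10.341920312716308
scene bolts [array([ 0.64765792, -0.29964614,  0.024     ]), array([0.40939701, 0.04950498, 0.024     ]), array([ 0.70224706, -0.00503205,  0.024     ])] [array([ 0.70183059, -0.00663634,  0.024     ]), array([ 0.64775557, -0.30112615,  0.024     ]), array([ 0.35220838, -0.24742332,  0.024     ]), array([0.40799109, 0.04721608, 0.024     ])]
fw [ 0.52666848 -0.12700858  0.075     ]
copper 0.095 [ 0.52692723 -0.12787885  0.095     ]
copper 0.105 [ 0.52679602 -0.12665925  0.105     ]
copper 0.115 [ 0.5266648  -0.12543964  0.115     ]
knob [ 0.58197189 -0.08327375  0.176     ]
knob2 (array([ 0.58169731, -0.08287789,  0.17788938]), np.float64(0.0005417334926871866))
ptr [ 0.64942108 -0.15085869  0.0745    ] (array([ 0.64930142, -0.15045134,  0.07166422]), np.float64(0.0018765713078933441))
mark [ 0.42772499 -0.062919    0.075     ] [ 0.45929345 -0.0799742   0.075     ]
k 0.06988813208162444 38.722733789692946
p 0.12428764849377971 -11.070946214887764
mo 0.11853170842314094 147.27826849564948
mi 0.08279818699901567 145.39848447811383
[[ 0.946  0.324 -0.   ]
 [ 0.324 -0.946  0.001]
 [-0.    -0.001 -1.   ]] 0.1
can [0.52305361 0.13212172 0.115     ]
```

Measurements agree with the given sizes: bolt spacing 0.299–0.300 m, pointer at r=124.3 mm, knob at r=69.9 mm and z≈0.177. So the axis is at (0.527,-0.127), the pointer at -10.6°, the mark at about 147° and the knob at 38.7°. I'll move above the knob.

>>> move_arm:
  series:
    - [0.131,-0.102,0,0,0,0,1]
    - [0.262,-0.204,0,0,0,0,1]
    - [0.393,-0.306,0,0,0,0,1]
    - [0.524,-0.408,0,0,0,0,1]
    - [0.655,-0.51,0,0,0,0,1]
  squeeze: 30

```text
time: 0.52
tcp_pos: [0.31, -0.4981, 0.231]
tool_rot: [-3.099, -0.515, 0.0]
force: [0.4, -0.0, 0.3]
width: 0.998
gripper_force: 0.0
```

>>> move_arm:
  series:
    - [0.131,-0.102,0,0,0,0,1]
    - [0.262,-0.204,0,0,0,0,1]
    - [0.393,-0.306,0,0,0,0,1]
    - [0.524,-0.408,0,0,0,0,1]
    - [0.655,-0.51,0,0,0,0,1]

```text
time: 0.93
tcp_pos: [0.4009, -0.3592, 0.2312]
tool_rot: [-3.099, -0.516, 0.0]
force: [0.8, -0.5, 0.8]
width: 1.002
gripper_force: 0.0
```

>>> move_arm:
  series:
    - [0.131,-0.102,0,0,0,0,1]
    - [0.262,-0.204,0,0,0,0,1]
    - [0.393,-0.306,0,0,0,0,1]
    - [0.524,-0.408,0,0,0,0,1]
    - [0.655,-0.51,0,0,0,0,1]

```text
time: 1.35
tcp_pos: [0.4918, -0.2203, 0.2312]
tool_rot: [-3.099, -0.516, 0.0]
force: [0.2, 0.2, 0.1]
width: 1.001
gripper_force: 0.0
```

>>> move_arm:
  series:
    - [0.131,-0.102,0,0,0,0,1]
    - [0.262,-0.204,0,0,0,0,1]
    - [0.393,-0.306,0,0,0,0,1]
    - [0.524,-0.408,0,0,0,0,1]
    - [0.655,-0.51,0,0,0,0,1]

```text
time: 1.77
tcp_pos: [0.5827, -0.0814, 0.2312]
tool_rot: [-3.099, -0.515, 0.0]
force: [0.5, -0.7, 0.3]
width: 1.0
gripper_force: 0.0
```

```bash
python3 - <<'E'
from h import *
s=r.get_state();print(s)
R=cv2.Rodrigues(s['tool_rot'])[0]
print((R.T@(np.array([.5819,-.0831,.135])-s['tcp_pos'])/.2).round(4))
E
```

```text
{'time': 1.7667, 'joint_positions': array([ 0.24642544,  0.2999536 , -0.26507652,  1.79078496,  0.0886773 ,
        1.06272302, -1.29172157]), 'joint_velocities': array([-0.51489825,  0.27512057, -0.14107827, -0.36610404,  0.11802979,
        0.1089825 , -0.68064963]), 'joint_torque': array([  5.43445766, -84.46502924,  -2.59282865, -41.49405956,
        -0.51979305,  -0.25716154,   2.17594586]), 'tcp_pos': array([ 0.58274779, -0.08144926,  0.23115857]), 'tool_rot': array([-3.09893243e+00, -5.15463943e-01,  4.62257513e-04]), 'force': array([ 0.49408431, -0.71391686,  0.27571015]), 'ft_torque': array([-0.04684807, -0.01757959, -0.03968682]), 'gripper_force': 0.0, 'width': 1.0004375937418029}
[-0.0065  0.0065  0.4808]
```

>>> move_arm:
  series:
    - [-0.007,0.007,0.05,0,0,0,1]
    - [-0.007,0.007,0.18,0,0,0,1]
    - [-0.007,0.007,0.31,0,0,0,1]
    - [-0.007,0.007,0.43,0,0,0,1]
    - [-0.007,0.007,0.48,0,0,0,1]

```text
time: 2.18
tcp_pos: [0.5797, -0.0846, 0.1321]
tool_rot: [-3.098, -0.516, 0.006]
force: [-0.5, 0.7, -0.6]
width: 1.002
gripper_force: 0.0
```

>>> move_arm:
  series:
    - [0,0,0,0,0,0,-1]
    - [0,0,0,0,0,0,-1]
    - [0,0,0,0,0,0,-1]
    - [0,0,0,0,0,0,-1]
    - [0,0,0,0,0,0,-1]

```text
time: 2.6
tcp_pos: [0.5822, -0.0848, 0.1367]
tool_rot: [3.098, 0.515, 0.003]
force: [-0.3, 0.2, 6.5]
width: 0.367
gripper_force: 30.8
```

>>> move_arm:
  series:
    - [0,0,0,0,0,0,-1]
    - [0,0,0,0,0,0,-1]
    - [0,0,0,0,0,0,-1]

```text
time: 2.85
tcp_pos: [0.5822, -0.0848, 0.1367]
tool_rot: [3.098, 0.515, 0.003]
force: [0.1, -0.4, 7.7]
width: 0.365
gripper_force: 30.9
```

```bash
python3 - <<'E'
from h import *
for n in('scene','top'): cv2.imwrite(f'pics/{n}1.png',r.camera(n)[:,:,::-1])
a=cv2.resize(cv2.imread('pics/top1.png')[140:300,290:460],None,fx=2.4,fy=2.4)
b=cv2.resize(cv2.imread('pics/scene1.png')[110:260,200:390],None,fx=2.1,fy=2.1)
h=max(a.shape[0],b.shape[0]);o=np.zeros((h,a.shape[1]+b.shape[1],3),np.uint8)
o[:a.shape[0],:a.shape[1]]=a;o[:b.shape[0],a.shape[1]:]=b;cv2.imwrite('pics/g1.png',o);print(o.shape)
s=r.get_state();print(s['time'],s['joint_positions'].round(2),s['force'].round(2),s['ft_torque'].round(2),s['width'])
E
```

```text
(384, 807, 3)
2.95 [ 0.24  0.4  -0.25  1.88  0.13  0.88 -1.32] [-1.36  0.31  7.82] [-0.08  0.1  -0.  ] 0.3650534673134827
```

View pics/g1.png

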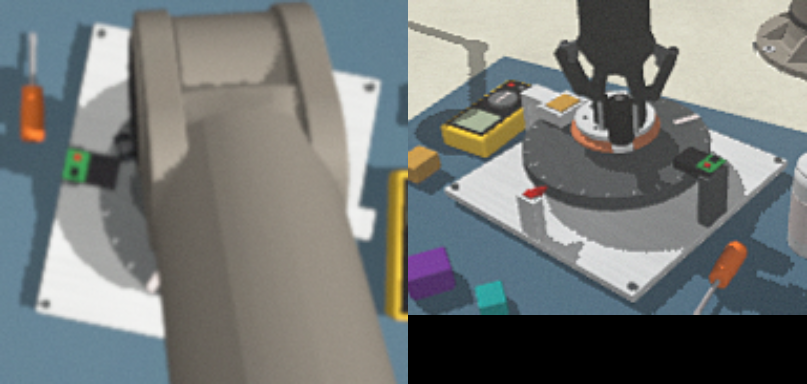

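The knob is held by both fingers: width 0.365, force 31 N. In the scene half of the picture the mark is visible beside the gripper, right of the crank at crop (690,118). The arm hides the stand in the top view, so I'll track with the scene camera. Next I'll write the tracker and the planner.

```bash
cat > plan.py <<'E'
from h import *
import json,sys
C=np.array([.527,-.127]);PT=np.radians(-10.6);PHI0=np.radians(38.0)
def mark(im,name='scene'):
    p=r.camera_params(name);A=np.radians(np.arange(0,360,.5));RR=np.linspace(.09,.117,12)
    X=np.array([[[C[0]+q*np.cos(a),C[1]+q*np.sin(a),.075] for q in RR] for a in A]).reshape(-1,3)
    uv=cv2.projectPoints(X,cv2.Rodrigues(p['R'])[0],p['t'],p['mtx'],np.array([p['k1'],0,0,0,0.]))[0].reshape(len(A),len(RR),2).astype(np.float32)
    v=cv2.remap(im,uv[...,0],uv[...,1],cv2.INTER_LINEAR).astype(float).min(2)
    sc=np.percentile(v,25,axis=1)
    a=np.degrees(A);ex=abs((a-(360-100.6)+180)%360-180)<18   # guide frame
    sc[ex]=0
    i=sc.argmax();w=np.where(abs((np.arange(720)-i+360)%720-360)<12,np.clip(sc-110,0,None),0)
    if w.sum()==0:return None,sc.max()
    m=np.angle((w*np.exp(1j*A)).sum())
    return (m-PT)%(2*np.pi),sc.max()
def look(tag):
    t=r.get_state()['time'];im=r.camera('scene');cv2.imwrite(f'pics/{tag}.png',im[:,:,::-1])
    return t,mark(im)
def xy(phi,z):
    d=.07*np.array([np.cos(phi)-np.cos(PHI0),np.sin(phi)-np.sin(PHI0)])
    return np.round(np.array([.9461*d[0]+.3238*d[1],.3238*d[0]-.9461*d[1],z])/.2,3)
def rows(phis,start,z=-.002,z0=-.002):
    """phis: absolute crank angles per row; start: angle at the beginning"""
    phis=list(phis)
    for k in range(0,len(phis),5):
        b=xy(start,z0);z0=z
        print([[*map(float,(xy(p,z)-b).round(3)),0,0,0,-1] for p in phis[k:k+5]])
        start=phis[min(k+4,len(phis)-1)]
    print('end phi',start)
E
python3 - <<'E'
from plan import *
print(mark(cv2.imread('pics/scene0.png')),mark(cv2.imread('pics/scene1.png')), r.get_state()['time'])
# ramp 1 s to 2.2 rad/s
t=np.arange(1,16)/12;w=2.2
ph=PHI0+np.where(t<.75,w*t*t/1.5,w*(t-.375))
rows(ph,PHI0,z0=0)
E
```

```text
(np.float64(4.077597765873184), np.float64(206.75)) (np.float64(2.735423389658425), np.float64(208.75)) 2.95
[[-0.001, -0.003, -0.01, 0, 0, 0, -1], [-0.005, -0.013, -0.01, 0, 0, 0, -1], [-0.012, -0.03, -0.01, 0, 0, 0, -1], [-0.023, -0.052, -0.01, 0, 0, 0, -1], [-0.04, -0.08, -0.01, 0, 0, 0, -1]]
[[-0.023, -0.031, 0.0, 0, 0, 0, -1], [-0.055, -0.064, 0.0, 0, 0, 0, -1], [-0.097, -0.097, 0.0, 0, 0, 0, -1], [-0.15, -0.126, 0.0, 0, 0, 0, -1], [-0.211, -0.146, 0.0, 0, 0, 0, -1]]
[[-0.064, -0.009, 0.0, 0, 0, 0, -1], [-0.128, -0.006, 0.0, 0, 0, 0, -1], [-0.19, 0.008, 0.0, 0, 0, 0, -1], [-0.249, 0.034, 0.0, 0, 0, 0, -1], [-0.302, 0.07, 0.0, 0, 0, 0, -1]]
end phi 2.5882251157578455
```

>>> move_arm:
  series:
    - [-0.001,-0.003,-0.01,0,0,0,-1]
    - [-0.005,-0.013,-0.01,0,0,0,-1]
    - [-0.012,-0.03,-0.01,0,0,0,-1]
    - [-0.023,-0.052,-0.01,0,0,0,-1]
    - [-0.04,-0.08,-0.01,0,0,0,-1]

```text
time: 3.37
tcp_pos: [0.5684, -0.0716, 0.1371]
tool_rot: [-3.098, -0.516, 0.0]
force: [2.8, 1.9, -10.8]
width: 0.366
gripper_force: 34.0
```

>>> move_arm:
  series:
    - [-0.023,-0.031,0,0,0,0,-1]
    - [-0.055,-0.064,0,0,0,0,-1]
    - [-0.097,-0.097,0,0,0,0,-1]
    - [-0.15,-0.126,0,0,0,0,-1]
    - [-0.211,-0.146,0,0,0,0,-1]

```text
time: 3.78
tcp_pos: [0.5176, -0.0581, 0.1371]
tool_rot: [3.099, 0.516, -0.002]
force: [2.7, -6.1, -13.4]
width: 0.365
gripper_force: 33.6
```

>>> move_arm:
  series:
    - [-0.064,-0.009,0,0,0,0,-1]
    - [-0.128,-0.006,0,0,0,0,-1]
    - [-0.19,0.008,0,0,0,0,-1]
    - [-0.249,0.034,0,0,0,0,-1]
    - [-0.302,0.07,0,0,0,0,-1]

```text
time: 4.2
tcp_pos: [0.4658, -0.0922, 0.1374]
tool_rot: [3.098, 0.515, 0.002]
force: [16.8, -7.8, -26.2]
width: 0.365
gripper_force: 32.9
```

```bash
sed -i 's/ex=.*$/ex=(a>212)\&(a<290)/' plan.py; python3 - <<'E'
from plan import *
s=r.get_state();print(s['time'],s['tcp_pos'],s['force'],C+.07*np.array([np.cos(2.588),np.sin(2.588)]))
print(look('s2'))
# continue at 2.2; 15 rows, first row catches up the 0.05 s picture
ph=2.588+2.2*(.05+np.arange(1,16)/12)
rows(ph,2.5882251)
E
```

```text
4.2 [ 0.46583278 -0.09223037  0.13735357] [ 16.82909592  -7.77047889 -26.20765523] [ 0.46745512 -0.09019773]
(4.2, (np.float64(3.471471364028422), np.float64(211.75)))
[[-0.069, 0.076, 0.0, 0, 0, 0, -1], [-0.099, 0.132, 0.0, 0, 0, 0, -1], [-0.119, 0.193, 0.0, 0, 0, 0, -1], [-0.127, 0.257, 0.0, 0, 0, 0, -1], [-0.124, 0.321, 0.0, 0, 0, 0, -1]]
[[0.015, 0.062, 0.0, 0, 0, 0, -1], [0.041, 0.12, 0.0, 0, 0, 0, -1], [0.077, 0.173, 0.0, 0, 0, 0, -1], [0.122, 0.219, 0.0, 0, 0, 0, -1], [0.175, 0.255, 0.0, 0, 0, 0, -1]]
[[0.059, 0.026, 0.0, 0, 0, 0, -1], [0.121, 0.041, 0.0, 0, 0, 0, -1], [0.185, 0.044, 0.0, 0, 0, 0, -1], [0.249, 0.036, 0.0, 0, 0, 0, -1], [0.309, 0.016, 0.0, 0, 0, 0, -1]]
end phi 5.448
```

```bash
cat > sim.py <<'E'
import numpy as np
def sim(tau,s,wcf,T,w=0.,dt=.002):
    th=0
    for t in np.arange(0,T,dt):
        a=(wcf(t)-w-s*np.sign(w))/tau if w!=0 or wcf(t)>s else 0
        wn=w+a*dt
        if w>0 and wn<0 and wcf(t)<=s: wn=0
        w=wn;th+=w*dt
    return w,th
E
python3 - <<'E'
from plan import *
from sim import *
from scipy.optimize import least_squares as L
P=np.array([[.5822,-.0848],[.5684,-.0716],[.5176,-.0581],[.46583,-.09223]])
q=L(lambda c:np.hypot(*(P-c).T)-.07,[.527,-.127]);print(q.x,q.fun)
for p in P-q.x:print(np.degrees(np.arctan2(p[1],p[0])))
wc=lambda t:2.2*min(t/.75,1)
for tau in(.7,.85,1,1.2):
  for s in(.4,.6,.8,1.):print(tau,s,np.round(sim(tau,s,wc,1.25),2),np.round(sim(tau,s,wc,2.55),2))
b=cv2.resize(cv2.imread('pics/s2.png')[110:260,200:390],None,fx=3,fy=3);cv2.imwrite('pics/s2c.png',b)
E
```

```text
[ 0.52644209 -0.12746406] [ 2.08028388e-04 -1.33984353e-04 -7.46404967e-05  1.08946322e-04]
37.421991114103996
53.090827050639824
97.2645199458785
149.83038074615283
0.7 0.4 [1.21 0.6 ] [1.71 2.6 ]
0.7 0.6 [1.06 0.5 ] [1.52 2.26]
0.7 0.8 [0.9 0.4] [1.32 1.93]
0.7 1.0 [0.76 0.32] [1.13 1.62]
0.85 0.4 [1.09 0.53] [1.65 2.4 ]
0.85 0.6 [0.94 0.43] [1.46 2.08]
0.85 0.8 [0.81 0.35] [1.27 1.78]
0.85 1.0 [0.67 0.28] [1.09 1.49]
1 0.4 [0.98 0.47] [1.58 2.22]
1 0.6 [0.85 0.39] [1.4  1.92]
1 0.8 [0.73 0.31] [1.22 1.64]
1 1.0 [0.6  0.24] [1.04 1.37]
1.2 0.4 [0.87 0.41] [1.49 2.01]
1.2 0.6 [0.75 0.33] [1.31 1.74]
1.2 0.8 [0.64 0.27] [1.14 1.49]
1.2 1.0 [0.53 0.21] [0.97 1.24]
```

View pics/s2c.png

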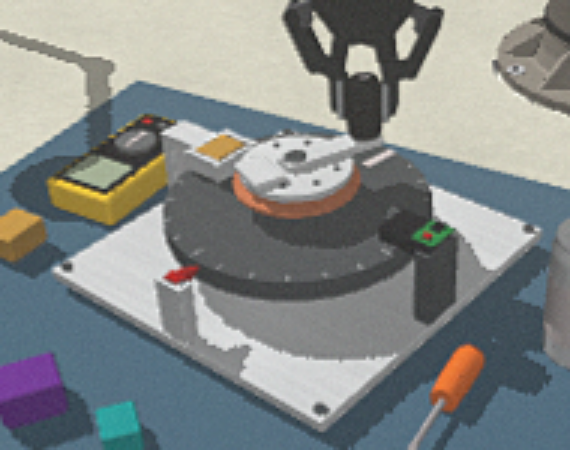

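The mark is at crop (380,157), behind the crank arm. The detector had picked the crank disc, so I'll restrict it to a predicted window.

```bash
sed -i "s/def mark(im,name='scene')/def mark(im,near=None,half=.5,name='scene')/; s/^    sc\[ex\]=0/    sc[ex]=0\n    if near is not None: sc[abs(np.angle(np.exp(1j*(A-PT-near))))>half]=0/; s/def look(tag)/def look(tag,near=None,half=.5)/; s/mark(im)\$/mark(im,near,half)/" plan.py
sed -i 's/C=np.array(\[.527,-.127\])/C=np.array([.5268,-.1272])/' plan.py
python3 - <<'E'
from plan import *
im=cv2.imread('pics/s2.png')
m=onz('scene',(326.3,162),.075)[:2]-C;print(np.hypot(*m),np.arctan2(m[1],m[0])-PT)
for nr in(2.9,3.1):print(mark(im,nr,.35))
# refine circle: PHI0 from fit 37.4 deg
import plan
plan.PHI0=np.radians(37.4)
cur=2.588-np.radians(.0)
off=xy(cur,0)
E
# commanded base: keep absolute command, shift towards refined phase
sed -i 's/PHI0=np.radians(38.0)/PHI0=np.radians(37.4)/' plan.py
python3 - <<'E'
from plan import *
import plan
# previous absolute command (old phase) at phi 2.588
plan.PHI0=np.radians(38.0);old=xy(2.5882251,-.002)
plan.PHI0=np.radians(37.4)
def fit(phi):return xy(phi,0)
print(old,fit(2.588),fit(2.60))
start=old;ph=2.588+2.2*(.05+np.arange(1,16)/12)
for k in range(0,15,5):
    print([[*map(float,(xy(p,.0)-start).round(3)),0,0,0,-1] for p in ph[k:k+5]]);start=xy(ph[k+4],0)
print(ph[-1])
E
```

```text
0.10193092876192501 3.0087877034081347
(np.float64(3.0113997326116704), np.float64(206.0))
(np.float64(3.41125841975225), np.float64(210.75))
[-0.553 -0.156 -0.01 ] [-0.554 -0.159  0.   ] [-0.557 -0.157  0.   ]
[[-0.07, 0.072, 0.01, 0, 0, 0, -1], [-0.1, 0.129, 0.01, 0, 0, 0, -1], [-0.12, 0.19, 0.01, 0, 0, 0, -1], [-0.129, 0.253, 0.01, 0, 0, 0, -1], [-0.125, 0.317, 0.01, 0, 0, 0, -1]]
[[0.015, 0.062, 0.0, 0, 0, 0, -1], [0.041, 0.121, 0.0, 0, 0, 0, -1], [0.077, 0.174, 0.0, 0, 0, 0, -1], [0.122, 0.219, 0.0, 0, 0, 0, -1], [0.175, 0.255, 0.0, 0, 0, 0, -1]]
[[0.059, 0.026, 0.0, 0, 0, 0, -1], [0.121, 0.041, 0.0, 0, 0, 0, -1], [0.185, 0.045, 0.0, 0, 0, 0, -1], [0.248, 0.036, 0.0, 0, 0, 0, -1], [0.309, 0.017, 0.0, 0, 0, 0, -1]]
5.448
```

```bash
sed -i 's/d=.07\*/d=RC*/; s/^C=/RC=.0693;C=/' plan.py
python3 - <<'E'
from plan import *
start=np.array([-.553,-.156,-.01]);ph=2.588+2.2*(.05+np.arange(1,16)/12)
for k in range(0,15,5):
    print([[*map(float,(xy(p,.0)-start).round(3)),0,0,0,-1] for p in ph[k:k+5]]);start=xy(ph[k+4],0)
E
```

```text
[[-0.063, 0.073, 0.01, 0, 0, 0, -1], [-0.094, 0.129, 0.01, 0, 0, 0, -1], [-0.113, 0.189, 0.01, 0, 0, 0, -1], [-0.122, 0.252, 0.01, 0, 0, 0, -1], [-0.119, 0.315, 0.01, 0, 0, 0, -1]]
[[0.015, 0.062, 0.0, 0, 0, 0, -1], [0.041, 0.12, 0.0, 0, 0, 0, -1], [0.077, 0.172, 0.0, 0, 0, 0, -1], [0.122, 0.217, 0.0, 0, 0, 0, -1], [0.174, 0.253, 0.0, 0, 0, 0, -1]]
[[0.058, 0.026, 0.0, 0, 0, 0, -1], [0.12, 0.041, 0.0, 0, 0, 0, -1], [0.183, 0.044, 0.0, 0, 0, 0, -1], [0.246, 0.036, 0.0, 0, 0, 0, -1], [0.306, 0.016, 0.0, 0, 0, 0, -1]]
```

>>> move_arm:
  series:
    - [-0.063,0.073,0.01,0,0,0,-1]
    - [-0.094,0.129,0.01,0,0,0,-1]
    - [-0.113,0.189,0.01,0,0,0,-1]
    - [-0.122,0.252,0.01,0,0,0,-1]
    - [-0.119,0.315,0.01,0,0,0,-1]

```text
time: 4.67
tcp_pos: [0.4641, -0.1593, 0.1367]
tool_rot: [3.098, 0.514, 0.002]
force: [1.8, 3.1, 7.8]
width: 0.364
gripper_force: 36.0
```

>>> move_arm:
  series:
    - [0.015,0.062,0,0,0,0,-1]
    - [0.041,0.12,0,0,0,0,-1]
    - [0.077,0.172,0,0,0,0,-1]
    - [0.122,0.217,0,0,0,0,-1]
    - [0.174,0.253,0,0,0,0,-1]

```text
time: 5.08
tcp_pos: [0.5139, -0.1965, 0.1368]
tool_rot: [3.098, 0.513, 0.002]
force: [-1.7, 0.6, 7.0]
width: 0.368
gripper_force: 35.9
```

>>> move_arm:
  series:
    - [0.058,0.026,0,0,0,0,-1]
    - [0.12,0.041,0,0,0,0,-1]
    - [0.183,0.044,0,0,0,0,-1]
    - [0.246,0.036,0,0,0,0,-1]
    - [0.306,0.016,0,0,0,0,-1]

```text
time: 5.5
tcp_pos: [0.5737, -0.1794, 0.1369]
tool_rot: [3.097, 0.513, 0.004]
force: [0.3, -2.7, 4.3]
width: 0.363
gripper_force: 35.6
```

```bash
python3 - <<'E'
from plan import *
from sim import *
s=r.get_state();print(s['time'],s['tcp_pos'],s['force'].round(1))
t,_=look('s3');im=cv2.imread('pics/s3.png')
for nr in(3.6,3.9,4.2,4.5,4.8):print(nr,mark(im,nr,.2))
wc=lambda t:2.2*min(t/.75,1)
for tau,ss in((1,.9),(.7,1.1),(1.2,.7),(1.4,.6)):print(tau,ss,sim(tau,ss,wc,1.25),sim(tau,ss,wc,2.55))
cv2.imwrite('pics/s3c.png',cv2.resize(im[110:260,200:390],None,fx=3,fy=3))
E
```

```text
5.5 [ 0.5736507  -0.17942138  0.13693438] [ 0.3 -2.7  4.3]
3.6 (np.float64(3.7347374607661146), np.float64(183.0))
3.9 (np.float64(3.8268791480292608), np.float64(200.25))
4.2 (None, np.float64(0.0))
4.5 (None, np.float64(0.0))
4.8 (None, np.float64(0.0))
1 0.9 (np.float64(0.6635603144612788), np.float64(0.27633640616764427)) (np.float64(1.1267755906105936), np.float64(1.5040475605706265))
0.7 1.1 (np.float64(0.683976500131172), np.float64(0.2799358695751086)) (np.float64(1.0352236371445398), np.float64(1.4647653679397787))
1.2 0.7 (np.float64(0.6950855994504769), np.float64(0.300711451858329)) (np.float64(1.2278104165209265), np.float64(1.6125071210079314))
1.4 0.6 (np.float64(0.6729407399917124), np.float64(0.29519364549158594)) (np.float64(1.2339455239690047), np.float64(1.5909089574913318))
```

View pics/s3c.png

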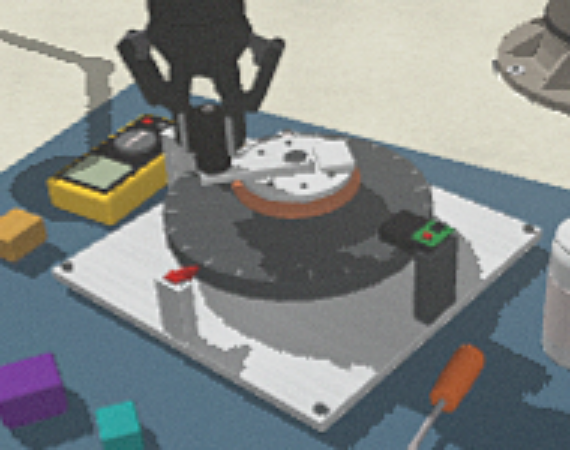

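The mark is hidden behind the hub and guide, as expected. Forces are now small, so I'll carry on at 2.2 rad/s.

```bash
python3 - <<'E'
from plan import *
rows(5.448+2.2*(.05+np.arange(1,16)/12),5.448,z=0,z0=0)
E
```

```text
[[0.086, -0.053, 0.0, 0, 0, 0, -1], [0.131, -0.098, 0.0, 0, 0, 0, -1], [0.167, -0.15, 0.0, 0, 0, 0, -1], [0.192, -0.208, 0.0, 0, 0, 0, -1], [0.207, -0.27, 0.0, 0, 0, 0, -1]]
[[0.003, -0.064, 0.0, 0, 0, 0, -1], [-0.006, -0.126, 0.0, 0, 0, 0, -1], [-0.026, -0.187, 0.0, 0, 0, 0, -1], [-0.057, -0.242, 0.0, 0, 0, 0, -1], [-0.097, -0.291, 0.0, 0, 0, 0, -1]]
[[-0.048, -0.041, 0.0, 0, 0, 0, -1], [-0.103, -0.073, 0.0, 0, 0, 0, -1], [-0.163, -0.093, 0.0, 0, 0, 0, -1], [-0.226, -0.103, 0.0, 0, 0, 0, -1], [-0.29, -0.101, 0.0, 0, 0, 0, -1]]
end phi 8.308
```

>>> move_arm:
  series:
    - [0.086,-0.053,0,0,0,0,-1]
    - [0.131,-0.098,0,0,0,0,-1]
    - [0.167,-0.15,0,0,0,0,-1]
    - [0.192,-0.208,0,0,0,0,-1]
    - [0.207,-0.27,0,0,0,0,-1]

```text
time: 5.97
tcp_pos: [0.5952, -0.113, 0.1368]
tool_rot: [3.098, 0.515, 0.004]
force: [-0.6, -1.2, 7.8]
width: 0.365
gripper_force: 35.9
```

>>> move_arm:
  series:
    - [0.003,-0.064,0,0,0,0,-1]
    - [-0.006,-0.126,0,0,0,0,-1]
    - [-0.026,-0.187,0,0,0,0,-1]
    - [-0.057,-0.242,0,0,0,0,-1]
    - [-0.097,-0.291,0,0,0,0,-1]

```text
time: 6.38
tcp_pos: [0.5571, -0.0643, 0.1367]
tool_rot: [3.098, 0.516, 0.003]
force: [-1.5, -5.2, 9.6]
width: 0.365
gripper_force: 36.1
```

>>> move_arm:
  series:
    - [-0.048,-0.041,0,0,0,0,-1]
    - [-0.103,-0.073,0,0,0,0,-1]
    - [-0.163,-0.093,0,0,0,0,-1]
    - [-0.226,-0.103,0,0,0,0,-1]
    - [-0.29,-0.101,0,0,0,0,-1]

```text
time: 6.8
tcp_pos: [0.4956, -0.0646, 0.1367]
tool_rot: [3.098, 0.516, 0.004]
force: [3.7, -6.1, 8.4]
width: 0.366
gripper_force: 36.0
```

```bash
python3 - <<'E'
from plan import *
from sim import *
s=r.get_state();print(s['time'],s['tcp_pos'],s['force'].round(1))
print(look('s4',5.9,.75))
wc=lambda t:2.2*min(t/.75,1)
for tau,ss in((1,.9),(.7,1.1),(1.2,.7),(1.4,.6)):print(tau,ss,sim(tau,ss,wc,3.85))
rows(8.308+2.2*(.05+np.arange(1,11)/12),8.308,z=0,z0=0)
E
```

```text
6.8 [ 0.49559907 -0.0645988   0.13668616] [ 3.7 -6.1  8.4]
(6.8, (None, np.float64(98.25)))
1 0.9 (np.float64(1.2528522549895549), np.float64(3.0682230495204266))
0.7 1.1 (np.float64(1.0899140861367076), np.float64(2.856591434543246))
1.2 0.7 (np.float64(1.4079564618250946), np.float64(3.346692158733538))
1.4 0.6 (np.float64(1.4554613656292819), np.float64(3.361229810850264))
[[-0.097, 0.027, 0.0, 0, 0, 0, -1], [-0.152, 0.058, 0.0, 0, 0, 0, -1], [-0.201, 0.099, 0.0, 0, 0, 0, -1], [-0.242, 0.147, 0.0, 0, 0, 0, -1], [-0.273, 0.203, 0.0, 0, 0, 0, -1]]
[[-0.02, 0.06, 0.0, 0, 0, 0, -1], [-0.03, 0.123, 0.0, 0, 0, 0, -1], [-0.027, 0.186, 0.0, 0, 0, 0, -1], [-0.013, 0.248, 0.0, 0, 0, 0, -1], [0.012, 0.306, 0.0, 0, 0, 0, -1]]
end phi 10.251333333333333
```

```bash
python3 - <<'E'
from plan import *
im=cv2.imread('pics/s4.png');g=im.min(2)
for a in np.arange(0,360,6):
    v=[]
    for q in(.09,.1,.11,.117):
        u=proj('scene',[C[0]+q*np.cos(PT+np.radians(a)),C[1]+q*np.sin(PT+np.radians(a)),.075]).round().astype(int);v.append(int(g[u[1],u[0]]))
    print(a,v,end='; ')
cv2.imwrite('pics/s4c.png',cv2.resize(im[110:260,200:390],None,fx=3,fy=3))
E
```

```text
0 [98, 94, 90, 87]; 6 [95, 93, 96, 88]; 12 [95, 92, 97, 132]; 18 [93, 96, 95, 96]; 24 [93, 88, 87, 92]; 30 [92, 93, 91, 89]; 36 [92, 95, 88, 91]; 42 [93, 94, 122, 120]; 48 [90, 91, 91, 79]; 54 [89, 88, 95, 95]; 60 [92, 89, 95, 91]; 66 [95, 93, 89, 97]; 72 [92, 89, 105, 116]; 78 [91, 92, 93, 94]; 84 [94, 96, 94, 65]; 90 [62, 44, 45, 46]; 96 [58, 55, 52, 58]; 102 [52, 59, 50, 63]; 108 [54, 53, 48, 48]; 114 [51, 53, 82, 63]; 120 [80, 87, 95, 75]; 126 [97, 93, 98, 80]; 132 [100, 96, 92, 162]; 138 [96, 96, 96, 86]; 144 [93, 100, 91, 99]; 150 [94, 97, 90, 98]; 156 [148, 94, 89, 95]; 162 [153, 112, 111, 115]; 168 [160, 44, 57, 96]; 174 [43, 53, 53, 52]; 180 [102, 53, 57, 54]; 186 [227, 93, 53, 49]; 192 [180, 91, 81, 44]; 198 [209, 155, 94, 85]; 204 [125, 168, 115, 88]; 210 [210, 217, 126, 84]; 216 [221, 223, 165, 101]; 222 [216, 104, 182, 156]; 228 [221, 219, 233, 124]; 234 [196, 203, 170, 100]; 240 [216, 218, 156, 85]; 246 [214, 217, 198, 181]; 252 [218, 221, 94, 75]; 258 [210, 179, 83, 81]; 264 [127, 188, 66, 78]; 270 [131, 224, 219, 226]; 276 [130, 125, 125, 130]; 282 [100, 83, 93, 131]; 288 [71, 88, 96, 92]; 294 [172, 207, 136, 169]; 300 [103, 81, 142, 114]; 306 [93, 92, 94, 91]; 312 [91, 93, 119, 126]; 318 [90, 94, 93, 79]; 324 [94, 94, 92, 84]; 330 [94, 96, 95, 87]; 336 [97, 89, 94, 92]; 342 [86, 90, 118, 113]; 348 [87, 86, 94, 93]; 354 [93, 90, 97, 87];
```

View pics/s4c.png

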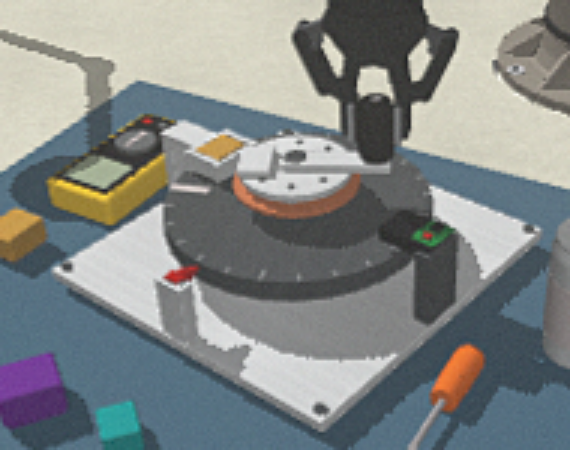

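The mark is at crop (190,188), θ≈5.15, just inside my exclusion zone. I'll fix that and fit the model.

```bash
sed -i 's/(a<290)/(a<276)/' plan.py; python3 - <<'E'
from plan import *
from sim import *
im=cv2.imread('pics/s4.png');m=mark(im,5.15,.25)[0];print(m)
wc=lambda t:2.2*min(t/.75,1)
for tau in(.7,.85,1,1.2,1.4):
  for s in(.8,.95,1.05,1.1,1.15,1.2,1.3,1.4):
    a,b=sim(tau,s,wc,1.25)[1],sim(tau,s,wc,3.85)
    if abs(b[1]-(m-2.735))<.12: print(tau,s,round(a,3),np.round(b,3))
E
```

```text
5.171993672421832
0.85 1.2 0.211 [0.979 2.442]
1 1.15 0.2 [1.01  2.436]
1.2 1.05 0.198 [1.076 2.502]
1.2 1.1 0.185 [1.029 2.385]
1.4 1.05 0.174 [1.041 2.337]
```

```bash
python3 - <<'E'
from plan import *
ph=8.308+.11+np.cumsum([2.6/12]*10+[2.43/12]*10)
rows(ph,8.308,z=0,z0=0)
E
```

```text
[[-0.108, 0.032, 0.0, 0, 0, 0, -1], [-0.171, 0.072, 0.0, 0, 0, 0, -1], [-0.225, 0.124, 0.0, 0, 0, 0, -1], [-0.266, 0.187, 0.0, 0, 0, 0, -1], [-0.292, 0.257, 0.0, 0, 0, 0, -1]]
[[-0.011, 0.074, 0.0, 0, 0, 0, -1], [-0.005, 0.149, 0.0, 0, 0, 0, -1], [0.016, 0.221, 0.0, 0, 0, 0, -1], [0.052, 0.286, 0.0, 0, 0, 0, -1], [0.102, 0.343, 0.0, 0, 0, 0, -1]]
[[0.056, 0.041, 0.0, 0, 0, 0, -1], [0.119, 0.071, 0.0, 0, 0, 0, -1], [0.187, 0.087, 0.0, 0, 0, 0, -1], [0.257, 0.09, 0.0, 0, 0, 0, -1], [0.326, 0.078, 0.0, 0, 0, 0, -1]]
[[0.066, -0.026, 0.0, 0, 0, 0, -1], [0.124, -0.064, 0.0, 0, 0, 0, -1], [0.174, -0.113, 0.0, 0, 0, 0, -1], [0.213, -0.171, 0.0, 0, 0, 0, -1], [0.24, -0.236, 0.0, 0, 0, 0, -1]]
end phi 12.609666666666667
```

>>> move_arm:
  series:
    - [-0.108,0.032,0,0,0,0,-1]
    - [-0.171,0.072,0,0,0,0,-1]
    - [-0.225,0.124,0,0,0,0,-1]
    - [-0.266,0.187,0,0,0,0,-1]
    - [-0.292,0.257,0,0,0,0,-1]

```text
time: 7.27
tcp_pos: [0.4566, -0.1325, 0.1367]
tool_rot: [3.098, 0.515, 0.003]
force: [4.1, 2.1, 10.7]
width: 0.367
gripper_force: 36.3
```

>>> move_arm:
  series:
    - [-0.011,0.074,0,0,0,0,-1]
    - [-0.005,0.149,0,0,0,0,-1]
    - [0.016,0.221,0,0,0,0,-1]
    - [0.052,0.286,0,0,0,0,-1]
    - [0.102,0.343,0,0,0,0,-1]

```text
time: 7.68
tcp_pos: [0.4985, -0.1918, 0.1367]
tool_rot: [3.098, 0.513, 0.002]
force: [-0.7, 1.0, 10.7]
width: 0.368
gripper_force: 36.2
```

```bash
python3 - <<'E'
from plan import *
print(look('s5',6.1,.6), r.get_state()['force'].round(1))
ph=8.308+.11+np.cumsum([2.6/12]*10)
st=ph[-1];rows(st+.12+2.43/12*np.arange(1,11),st,z=0,z0=0)
E
```

```text
(7.6833, (np.float64(6.135591821041184), np.float64(210.0))) [ 0.1 -8.2  7.5]
[[0.093, 0.061, 0.0, 0, 0, 0, -1], [0.159, 0.082, 0.0, 0, 0, 0, -1], [0.229, 0.09, 0.0, 0, 0, 0, -1], [0.299, 0.084, 0.0, 0, 0, 0, -1], [0.366, 0.064, 0.0, 0, 0, 0, -1]]
[[0.061, -0.033, 0.0, 0, 0, 0, -1], [0.115, -0.078, 0.0, 0, 0, 0, -1], [0.159, -0.133, 0.0, 0, 0, 0, -1], [0.191, -0.195, 0.0, 0, 0, 0, -1], [0.209, -0.263, 0.0, 0, 0, 0, -1]]
end phi 12.729666666666667
```

>>> move_arm:
  series:
    - [0.093,0.061,0,0,0,0,-1]
    - [0.159,0.082,0,0,0,0,-1]
    - [0.229,0.09,0,0,0,0,-1]
    - [0.299,0.084,0,0,0,0,-1]
    - [0.366,0.064,0,0,0,0,-1]

```text
time: 8.15
tcp_pos: [0.5732, -0.1799, 0.1369]
tool_rot: [3.097, 0.513, 0.004]
force: [1.0, -1.4, 7.5]
width: 0.366
gripper_force: 35.9
```

>>> move_arm:
  series:
    - [0.061,-0.033,0,0,0,0,-1]
    - [0.115,-0.078,0,0,0,0,-1]
    - [0.159,-0.133,0,0,0,0,-1]
    - [0.191,-0.195,0,0,0,0,-1]
    - [0.209,-0.263,0,0,0,0,-1]

```text
time: 8.57
tcp_pos: [0.5956, -0.1149, 0.1368]
tool_rot: [3.098, 0.515, 0.004]
force: [-0.7, -1.4, 8.1]
width: 0.36
gripper_force: 36.0
```

```bash
cat > fit.py <<'E'
from plan import *
from scipy.optimize import least_squares
def model(segs,tau,s,ts,dt=.002):
    """segs: (t_end,wc) from 2.95; returns theta, w at ts"""
    t=2.95;w=0;th=2.735;out=[];i=0;ts=list(ts)
    while ts:
        while i<len(segs)-1 and t>=segs[i][0]:i+=1
        wc=segs[i][1] if t>3.7 else 2.2*(t-2.95)/.75
        wn=w+dt*((wc-w-s)/tau if (w>0 or wc>s) else 0);w=max(wn,0);th+=w*dt;t+=dt
        if t>=ts[0]:out.append((th,w));ts.pop(0)
    return np.array(out)
def fit(segs,obs):
    o=np.array(obs);q=least_squares(lambda p:(model(segs,*p,o[:,0])[:,0]-o[:,1])/np.r_[2,np.ones(len(o)-1)],[1,1.15],bounds=([.6,.3],[1.5,2]),diff_step=.01)
    return q.x,q.fun.round(3),model(segs,*q.x,o[:,0]).round(3)
E
python3 - <<'E'
from fit import *
t,m=look('s6',7.2-6.283,.6);print(t,m,r.get_state()['force'].round(1))
segs=[(6.85,2.2),(7.68,2.6),(99,2.43)]
print(fit(segs,[(4.2,3.011),(6.8,5.172),(7.683,6.1356),(t,m[0]+2*np.pi)]))
st=12.729667;rows(st+.12+2.43/12*np.arange(1,16),st,z=0,z0=0)
E
```

```text
8.5667 (np.float64(0.9464545541493928), np.float64(134.0)) [ 0.4  4.8 12.4]
(array([0.73839222, 1.23908217]), array([-0.028,  0.001,  0.013, -0.01 ]), array([[2.956, 0.568],
       [5.173, 0.949],
       [6.148, 1.228],
       [7.22 , 1.202]]))
[[0.001, -0.111, 0.0, 0, 0, 0, -1], [-0.017, -0.179, 0.0, 0, 0, 0, -1], [-0.048, -0.241, 0.0, 0, 0, 0, -1], [-0.091, -0.297, 0.0, 0, 0, 0, -1], [-0.145, -0.342, 0.0, 0, 0, 0, -1]]
[[-0.061, -0.034, 0.0, 0, 0, 0, -1], [-0.128, -0.055, 0.0, 0, 0, 0, -1], [-0.198, -0.062, 0.0, 0, 0, 0, -1], [-0.267, -0.054, 0.0, 0, 0, 0, -1], [-0.334, -0.033, 0.0, 0, 0, 0, -1]]
[[-0.061, 0.034, 0.0, 0, 0, 0, -1], [-0.114, 0.08, 0.0, 0, 0, 0, -1], [-0.157, 0.135, 0.0, 0, 0, 0, -1], [-0.188, 0.198, 0.0, 0, 0, 0, -1], [-0.205, 0.266, 0.0, 0, 0, 0, -1]]
end phi 15.887166999999998
```

Speed over the last 0.88 s averaged 1.24 rad/s, so it's in the band. I'll run about 5.8 s at 2.48 rad/s without pictures, because each picture halts the crank briefly.

```bash
python3 - <<'E'
from plan import *
st=12.729667;rows(st+.12+2.48/12*np.arange(1,71),st,z=0,z0=0)
E
```

```text
[[0.0, -0.112, 0.0, 0, 0, 0, -1], [-0.018, -0.181, 0.0, 0, 0, 0, -1], [-0.051, -0.245, 0.0, 0, 0, 0, -1], [-0.095, -0.301, 0.0, 0, 0, 0, -1], [-0.151, -0.346, 0.0, 0, 0, 0, -1]]
[[-0.063, -0.033, 0.0, 0, 0, 0, -1], [-0.132, -0.052, 0.0, 0, 0, 0, -1], [-0.203, -0.057, 0.0, 0, 0, 0, -1], [-0.274, -0.047, 0.0, 0, 0, 0, -1], [-0.341, -0.023, 0.0, 0, 0, 0, -1]]
[[-0.061, 0.037, 0.0, 0, 0, 0, -1], [-0.113, 0.087, 0.0, 0, 0, 0, -1], [-0.153, 0.145, 0.0, 0, 0, 0, -1], [-0.181, 0.211, 0.0, 0, 0, 0, -1], [-0.195, 0.282, 0.0, 0, 0, 0, -1]]
[[0.001, 0.071, 0.0, 0, 0, 0, -1], [0.017, 0.141, 0.0, 0, 0, 0, -1], [0.047, 0.206, 0.0, 0, 0, 0, -1], [0.089, 0.263, 0.0, 0, 0, 0, -1], [0.143, 0.311, 0.0, 0, 0, 0, -1]]
[[0.062, 0.036, 0.0, 0, 0, 0, -1], [0.129, 0.058, 0.0, 0, 0, 0, -1], [0.201, 0.065, 0.0, 0, 0, 0, -1], [0.272, 0.058, 0.0, 0, 0, 0, -1], [0.34, 0.037, 0.0, 0, 0, 0, -1]]
[[0.062, -0.035, 0.0, 0, 0, 0, -1], [0.116, -0.082, 0.0, 0, 0, 0, -1], [0.159, -0.139, 0.0, 0, 0, 0, -1], [0.19, -0.204, 0.0, 0, 0, 0, -1], [0.206, -0.273, 0.0, 0, 0, 0, -1]]
[[0.002, -0.072, 0.0, 0, 0, 0, -1], [-0.011, -0.1
[... 686 characters left out ...]
 -1], [0.125, 0.068, 0.0, 0, 0, 0, -1], [0.195, 0.082, 0.0, 0, 0, 0, -1], [0.266, 0.081, 0.0, 0, 0, 0, -1], [0.336, 0.065, 0.0, 0, 0, 0, -1]]
[[0.065, -0.029, 0.0, 0, 0, 0, -1], [0.123, -0.072, 0.0, 0, 0, 0, -1], [0.17, -0.125, 0.0, 0, 0, 0, -1], [0.206, -0.187, 0.0, 0, 0, 0, -1], [0.228, -0.255, 0.0, 0, 0, 0, -1]]
[[0.008, -0.071, 0.0, 0, 0, 0, -1], [0.001, -0.142, 0.0, 0, 0, 0, -1], [-0.02, -0.21, 0.0, 0, 0, 0, -1], [-0.055, -0.273, 0.0, 0, 0, 0, -1], [-0.102, -0.326, 0.0, 0, 0, 0, -1]]
[[-0.057, -0.044, 0.0, 0, 0, 0, -1], [-0.122, -0.074, 0.0, 0, 0, 0, -1], [-0.192, -0.091, 0.0, 0, 0, 0, -1], [-0.263, -0.093, 0.0, 0, 0, 0, -1], [-0.333, -0.08, 0.0, 0, 0, 0, -1]]
end phi 27.316333666666665
```

>>> move_arm:
  series:
    - [0,-0.112,0,0,0,0,-1]
    - [-0.018,-0.181,0,0,0,0,-1]
    - [-0.051,-0.245,0,0,0,0,-1]
    - [-0.095,-0.301,0,0,0,0,-1]
    - [-0.151,-0.346,0,0,0,0,-1]

```text
time: 9.03
tcp_pos: [0.5433, -0.0594, 0.1367]
tool_rot: [3.098, 0.516, 0.003]
force: [-1.2, -5.8, 10.8]
width: 0.364
gripper_force: 36.3
```

>>> move_arm:
  series:
    - [-0.063,-0.033,0,0,0,0,-1]
    - [-0.132,-0.052,0,0,0,0,-1]
    - [-0.203,-0.057,0,0,0,0,-1]
    - [-0.274,-0.047,0,0,0,0,-1]
    - [-0.341,-0.023,0,0,0,0,-1]

```text
time: 9.45
tcp_pos: [0.4773, -0.0776, 0.1367]
tool_rot: [3.098, 0.516, 0.004]
force: [6.8, -4.8, 8.2]
width: 0.365
gripper_force: 36.0
```

>>> move_arm:
  series:
    - [-0.061,0.037,0,0,0,0,-1]
    - [-0.113,0.087,0,0,0,0,-1]
    - [-0.153,0.145,0,0,0,0,-1]
    - [-0.181,0.211,0,0,0,0,-1]
    - [-0.195,0.282,0,0,0,0,-1]

```text
time: 9.87
tcp_pos: [0.4584, -0.1441, 0.1367]
tool_rot: [3.098, 0.515, 0.002]
force: [3.3, 1.4, 11.4]
width: 0.366
gripper_force: 36.4
```

>>> move_arm:
  series:
    - [0.001,0.071,0,0,0,0,-1]
    - [0.017,0.141,0,0,0,0,-1]
    - [0.047,0.206,0,0,0,0,-1]
    - [0.089,0.263,0,0,0,0,-1]
    - [0.143,0.311,0,0,0,0,-1]

```text
time: 10.28
tcp_pos: [0.5061, -0.1946, 0.1367]
tool_rot: [3.098, 0.513, 0.002]
force: [-0.2, 0.7, 10.9]
width: 0.364
gripper_force: 36.2
```

>>> move_arm:
  series:
    - [0.062,0.036,0,0,0,0,-1]
    - [0.129,0.058,0,0,0,0,-1]
    - [0.201,0.065,0,0,0,0,-1]
    - [0.272,0.058,0,0,0,0,-1]
    - [0.34,0.037,0,0,0,0,-1]

```text
time: 10.7
tcp_pos: [0.5739, -0.1792, 0.1368]
tool_rot: [3.097, 0.513, 0.004]
force: [-0.1, -0.8, 8.3]
width: 0.369
gripper_force: 35.9
```

>>> move_arm:
  series:
    - [0.062,-0.035,0,0,0,0,-1]
    - [0.116,-0.082,0,0,0,0,-1]
    - [0.159,-0.139,0,0,0,0,-1]
    - [0.19,-0.204,0,0,0,0,-1]
    - [0.206,-0.273,0,0,0,0,-1]

```text
time: 11.12
tcp_pos: [0.5951, -0.1124, 0.1368]
tool_rot: [3.098, 0.515, 0.004]
force: [-0.9, -0.5, 8.7]
width: 0.364
gripper_force: 36.1
```

>>> move_arm:
  series:
    - [0.002,-0.072,0,0,0,0,-1]
    - [-0.011,-0.142,0,0,0,0,-1]
    - [-0.038,-0.208,0,0,0,0,-1]
    - [-0.078,-0.267,0,0,0,0,-1]
    - [-0.129,-0.317,0,0,0,0,-1]

```text
time: 11.53
tcp_pos: [0.549, -0.0609, 0.1367]
tool_rot: [3.098, 0.516, 0.003]
force: [-2.0, -6.7, 10.6]
width: 0.368
gripper_force: 36.2
```

>>> move_arm:
  series:
    - [-0.061,-0.038,0,0,0,0,-1]
    - [-0.128,-0.063,0,0,0,0,-1]
    - [-0.198,-0.074,0,0,0,0,-1]
    - [-0.27,-0.07,0,0,0,0,-1]
    - [-0.339,-0.052,0,0,0,0,-1]

```text
time: 11.95
tcp_pos: [0.4816, -0.0737, 0.1367]
tool_rot: [3.098, 0.516, 0.005]
force: [7.0, -7.0, 7.9]
width: 0.366
gripper_force: 35.9
```

>>> move_arm:
  series:
    - [-0.063,0.033,0,0,0,0,-1]
    - [-0.119,0.078,0,0,0,0,-1]
    - [-0.165,0.133,0,0,0,0,-1]
    - [-0.198,0.196,0,0,0,0,-1]
    - [-0.217,0.265,0,0,0,0,-1]

```text
time: 12.37
tcp_pos: [0.4573, -0.1382, 0.1366]
tool_rot: [3.098, 0.515, 0.003]
force: [2.2, 0.6, 11.1]
width: 0.366
gripper_force: 36.4
```

>>> move_arm:
  series:
    - [-0.005,0.071,0,0,0,0,-1]
    - [0.005,0.142,0,0,0,0,-1]
    - [0.029,0.209,0,0,0,0,-1]
    - [0.067,0.27,0,0,0,0,-1]
    - [0.116,0.322,0,0,0,0,-1]

```text
time: 12.78
tcp_pos: [0.5005, -0.1926, 0.1367]
tool_rot: [3.098, 0.513, 0.001]
force: [0.2, 1.1, 11.5]
width: 0.367
gripper_force: 36.3
```

>>> move_arm:
  series:
    - [0.059,0.041,0,0,0,0,-1]
    - [0.125,0.068,0,0,0,0,-1]
    - [0.195,0.082,0,0,0,0,-1]
    - [0.266,0.081,0,0,0,0,-1]
    - [0.336,0.065,0,0,0,0,-1]

```text
time: 13.2
tcp_pos: [0.5694, -0.183, 0.1368]
tool_rot: [3.097, 0.513, 0.004]
force: [0.9, -2.8, 7.3]
width: 0.363
gripper_force: 35.9
```

>>> move_arm:
  series:
    - [0.065,-0.029,0,0,0,0,-1]
    - [0.123,-0.072,0,0,0,0,-1]
    - [0.17,-0.125,0,0,0,0,-1]
    - [0.206,-0.187,0,0,0,0,-1]
    - [0.228,-0.255,0,0,0,0,-1]

```text
time: 13.62
tcp_pos: [0.5961, -0.1181, 0.1368]
tool_rot: [3.098, 0.515, 0.004]
force: [-2.2, -0.2, 8.0]
width: 0.363
gripper_force: 36.0
```

>>> move_arm:
  series:
    - [0.008,-0.071,0,0,0,0,-1]
    - [0.001,-0.142,0,0,0,0,-1]
    - [-0.02,-0.21,0,0,0,0,-1]
    - [-0.055,-0.273,0,0,0,0,-1]
    - [-0.102,-0.326,0,0,0,0,-1]

```text
time: 14.03
tcp_pos: [0.5544, -0.0631, 0.1367]
tool_rot: [3.098, 0.516, 0.003]
force: [-1.7, -5.7, 11.1]
width: 0.368
gripper_force: 36.3
```

>>> move_arm:
  series:
    - [-0.057,-0.044,0,0,0,0,-1]
    - [-0.122,-0.074,0,0,0,0,-1]
    - [-0.192,-0.091,0,0,0,0,-1]
    - [-0.263,-0.093,0,0,0,0,-1]
    - [-0.333,-0.08,0,0,0,0,-1]

```text
time: 14.45
tcp_pos: [0.4862, -0.0702, 0.1367]
tool_rot: [3.098, 0.516, 0.004]
force: [5.0, -6.9, 6.9]
width: 0.364
gripper_force: 36.0
```

```bash
python3 - <<'E'
from fit import *
t,m=look('s7',1.9,.9);print(t,m,r.get_state()['force'].round(1))
im=cv2.imread('pics/s7.png')
for n in(1.4,1.7,2,2.3,2.6):print(mark(im,n,.16))
E
```

```text
14.45 (np.float64(2.2112982355645503), np.float64(150.75)) [-5.1 -1.6 16.2]
(None, np.float64(94.0))
(None, np.float64(58.0))
(np.float64(2.157226955464991), np.float64(112.0))
(np.float64(2.2112982355645503), np.float64(150.75))
(None, np.float64(93.75))
```

Average over the whole picture-free window (5.88 s) was 1.283 rad/s (12.3 rpm), so the band is held. Now I'll plan the slowdown to the pointer at 6π.

```bash
python3 - <<'E'
from fit import *
segs=[(6.85,2.2),(7.68,2.6),(8.6,2.43),(99,2.48)]
obs=[(4.2,3.011),(6.8,5.172),(7.683,6.1356),(8.567,7.2297),(14.45,14.777)]
f=fit(segs,obs);print(f)
for tau,s in((f[0]),(.8,1.2),(1.1,1.18)):
  base=model(segs,tau,s,[14.45])[0,0]
  for n1,n2,v in((20,10,1.8),(22,8,1.8),(18,12,1.8)):
    T=14.5+n1/12;sg=segs[:3]+[(T,2.48),(99,v)]
    print(tau,s,n1,n2,model(sg,tau,s,[T,T+n2/12])-[base-14.777,0])
st=27.3163337;rows(st+.12+np.cumsum([2.48/12]*20+[1.8/12]*10),st,z=0,z0=0)
E
```

```text
(array([0.90021479, 1.19132324]), array([-0.036, -0.018,  0.009,  0.011, -0.003]), array([[ 2.939,  0.529],
       [ 5.154,  0.982],
       [ 6.145,  1.24 ],
       [ 7.24 ,  1.239],
       [14.774,  1.289]]))
0.9002147854787078 1.19132323690685 20 10 [[16.99088979  1.28866576]
 [17.86595412  0.87824581]]
0.9002147854787078 1.19132323690685 22 8 [[17.20480846  1.28866762]
 [17.92974275  0.93290019]]
0.9002147854787078 1.19132323690685 18 12 [[16.77439412  1.2886635 ]
 [17.79297754  0.83230644]]
0.8 1.2 20 10 [[16.97602002  1.2799967 ]
 [17.82630925  0.84003525]]
0.8 1.2 22 8 [[17.18849952  1.27999732]
 [17.89495723  0.89546385]]
0.8 1.2 18 12 [[16.76098063  1.27999593]
 [17.74839248  0.79451742]]
1.1 1.18 20 10 [[17.01011201  1.29993051]
 [17.92234217  0.93891944]]
1.1 1.18 22 8 [[17.22590132  1.29994025]
 [17.9781203   0.99092478]]
1.1 1.18 18 12 [[16.79172462  1.29991903]
 [17.85774628  0.89370622]]
[[-0.102, 0.049, 0.0, 0, 0, 0, -1], [-0.156, 0.096, 0.0, 0, 0, 0, -1], [-0.199, 0.153, 0.0, 0, 0, 0, -1], [-0.23, 0.217, 0.0, 0, 0, 0, -1], [-0.247, 0.287, 0.0, 0, 0, 0, -1]]
[[-0.002, 
[... 190 characters left out ...]
-1], [0.127, 0.064, 0.0, 0, 0, 0, -1], [0.197, 0.075, 0.0, 0, 0, 0, -1], [0.269, 0.071, 0.0, 0, 0, 0, -1], [0.338, 0.053, 0.0, 0, 0, 0, -1]]
[[0.064, -0.032, 0.0, 0, 0, 0, -1], [0.12, -0.076, 0.0, 0, 0, 0, -1], [0.165, -0.131, 0.0, 0, 0, 0, -1], [0.199, -0.195, 0.0, 0, 0, 0, -1], [0.219, -0.263, 0.0, 0, 0, 0, -1]]
[[0.005, -0.052, 0.0, 0, 0, 0, -1], [0.002, -0.104, 0.0, 0, 0, 0, -1], [-0.008, -0.155, 0.0, 0, 0, 0, -1], [-0.026, -0.204, 0.0, 0, 0, 0, -1], [-0.051, -0.249, 0.0, 0, 0, 0, -1]]
[[-0.031, -0.042, 0.0, 0, 0, 0, -1], [-0.068, -0.078, 0.0, 0, 0, 0, -1], [-0.11, -0.108, 0.0, 0, 0, 0, -1], [-0.157, -0.132, 0.0, 0, 0, 0, -1], [-0.206, -0.148, 0.0, 0, 0, 0, -1]]
end phi 33.06966703333334
```

>>> move_arm:
  series:
    - [-0.102,0.049,0,0,0,0,-1]
    - [-0.156,0.096,0,0,0,0,-1]
    - [-0.199,0.153,0,0,0,0,-1]
    - [-0.23,0.217,0,0,0,0,-1]
    - [-0.247,0.287,0,0,0,0,-1]

```text
time: 14.92
tcp_pos: [0.4578, -0.1409, 0.1367]
tool_rot: [3.098, 0.515, 0.003]
force: [3.3, 2.0, 11.3]
width: 0.364
gripper_force: 36.4
```

>>> move_arm:
  series:
    - [-0.002,0.071,0,0,0,0,-1]
    - [0.01,0.141,0,0,0,0,-1]
    - [0.037,0.208,0,0,0,0,-1]
    - [0.077,0.267,0,0,0,0,-1]
    - [0.128,0.317,0,0,0,0,-1]

```text
time: 15.33
tcp_pos: [0.5029, -0.1935, 0.1367]
tool_rot: [3.098, 0.513, 0.002]
force: [0.3, 0.6, 11.1]
width: 0.367
gripper_force: 36.3
```

>>> move_arm:
  series:
    - [0.06,0.039,0,0,0,0,-1]
    - [0.127,0.064,0,0,0,0,-1]
    - [0.197,0.075,0,0,0,0,-1]
    - [0.269,0.071,0,0,0,0,-1]
    - [0.338,0.053,0,0,0,0,-1]

```text
time: 15.75
tcp_pos: [0.5715, -0.1814, 0.1368]
tool_rot: [3.097, 0.513, 0.004]
force: [-0.2, -2.3, 7.4]
width: 0.365
gripper_force: 35.9
```

>>> move_arm:
  series:
    - [0.064,-0.032,0,0,0,0,-1]
    - [0.12,-0.076,0,0,0,0,-1]
    - [0.165,-0.131,0,0,0,0,-1]
    - [0.199,-0.195,0,0,0,0,-1]
    - [0.219,-0.263,0,0,0,0,-1]

```text
time: 16.17
tcp_pos: [0.5958, -0.1156, 0.1368]
tool_rot: [3.098, 0.515, 0.004]
force: [-1.4, -0.7, 9.4]
width: 0.365
gripper_force: 36.1
```

>>> move_arm:
  series:
    - [0.005,-0.052,0,0,0,0,-1]
    - [0.002,-0.104,0,0,0,0,-1]
    - [-0.008,-0.155,0,0,0,0,-1]
    - [-0.026,-0.204,0,0,0,0,-1]
    - [-0.051,-0.249,0,0,0,0,-1]

```text
time: 16.58
tcp_pos: [0.5691, -0.0718, 0.1367]
tool_rot: [3.098, 0.516, 0.003]
force: [-1.0, -1.7, 9.4]
width: 0.365
gripper_force: 36.1
```

>>> move_arm:
  series:
    - [-0.031,-0.042,0,0,0,0,-1]
    - [-0.068,-0.078,0,0,0,0,-1]
    - [-0.11,-0.108,0,0,0,0,-1]
    - [-0.157,-0.132,0,0,0,0,-1]
    - [-0.206,-0.148,0,0,0,0,-1]

```text
time: 17.0
tcp_pos: [0.5202, -0.0577, 0.1367]
tool_rot: [3.098, 0.516, 0.003]
force: [1.5, -5.2, 9.2]
width: 0.358
gripper_force: 36.2
```

```bash
python3 - <<'E'
from fit import *
t,m=look('s8',17.86-4*np.pi,.35);th=m[0]+4*np.pi;print(t,m,th,6*np.pi-th)
segs=[(6.85,2.2),(7.68,2.6),(8.6,2.43),(16.167,2.48),(99,1.8)]
obs=[(4.2,3.011),(6.8,5.172),(7.683,6.1356),(8.567,7.2297),(14.45,14.777),(t,th)]
f=fit(segs,obs);print(f)
w0=f[2][-1][1]
from sim import sim
for n in range(4,12):
  print(n,[np.round(th+sim(a,b,lambda x:1.7 if x<.05+n/12 else 0,3,w=w)[1]-6*np.pi,3) for a,b,w in((*f[0],w0),(.8,1.2,w0-.05),(1.1,1.18,w0+.05))])
st=33.06966703;rows(st+.09+1.7/12*np.arange(1,13),st,z=0,z0=0)
E
```

```text
17.0 (np.float64(5.286876563690669), np.float64(207.5)) 17.85324717804984 0.9963087434889175
(array([0.8965085 , 1.19221227]), array([-0.036, -0.017,  0.01 ,  0.011, -0.007,  0.003]), array([[ 2.939,  0.529],
       [ 5.155,  0.982],
       [ 6.146,  1.24 ],
       [ 7.241,  1.238],
       [14.77 ,  1.288],
       [17.856,  0.876]]))
4 [np.float64(-0.537), np.float64(-0.587), np.float64(-0.455)]
5 [np.float64(-0.483), np.float64(-0.534), np.float64(-0.398)]
6 [np.float64(-0.431), np.float64(-0.484), np.float64(-0.342)]
7 [np.float64(-0.378), np.float64(-0.434), np.float64(-0.287)]
8 [np.float64(-0.326), np.float64(-0.384), np.float64(-0.232)]
9 [np.float64(-0.276), np.float64(-0.336), np.float64(-0.179)]
10 [np.float64(-0.226), np.float64(-0.288), np.float64(-0.125)]
11 [np.float64(-0.176), np.float64(-0.24), np.float64(-0.072)]
[[-0.079, -0.01, 0.0, 0, 0, 0, -1], [-0.128, -0.008, 0.0, 0, 0, 0, -1], [-0.176, 0.002, 0.0, 0, 0, 0, -1], [-0.223, 0.018, 0.0, 0, 0, 0, -1], [-0.266, 0.041, 0.0, 0, 0, 0, -1]]
[[-0.04, 0.028, 0.0, 0, 0, 0, -1], [-0.075, 0.062, 0.0, 0, 0, 0, -1], [-0.106, 0.101, 0.0, 0, 0, 0, -1], [-0.13, 0.143, 0.0, 0, 0, 0, -1], [-0.148, 0.189, 0.0, 0, 0, 0, -1]]
[[-0.012, 0.048, 0.0, 0, 0, 0, -1], [-0.017, 0.096, 0.0, 0, 0, 0, -1]]
end phi 34.859667030000004
```

>>> move_arm:
  series:
    - [-0.079,-0.01,0,0,0,0,-1]
    - [-0.128,-0.008,0,0,0,0,-1]
    - [-0.176,0.002,0,0,0,0,-1]
    - [-0.223,0.018,0,0,0,0,-1]
    - [-0.266,0.041,0,0,0,0,-1]

```text
time: 17.47
tcp_pos: [0.4727, -0.0828, 0.1366]
tool_rot: [3.098, 0.516, 0.004]
force: [1.7, -0.8, 10.4]
width: 0.364
gripper_force: 36.3
```

>>> move_arm:
  series:
    - [-0.04,0.028,0,0,0,0,-1]
    - [-0.075,0.062,0,0,0,0,-1]
    - [-0.106,0.101,0,0,0,0,-1]
    - [-0.13,0.143,0,0,0,0,-1]
    - [-0.148,0.189,0,0,0,0,-1]

```text
time: 17.88
tcp_pos: [0.4566, -0.1283, 0.1366]
tool_rot: [3.098, 0.515, 0.002]
force: [-1.4, 1.5, 14.9]
width: 0.364
gripper_force: 36.6
```

```bash
python3 - <<'E'
from fit import *
from sim import sim
t,m=look('s9',18.5-4*np.pi,.35);th=m[0]+4*np.pi;print(t,m,th,6*np.pi-th)
segs=[(6.85,2.2),(7.68,2.6),(8.6,2.43),(16.167,2.48),(17.,1.8),(99,1.7)]
obs=[(4.2,3.011),(6.8,5.172),(7.683,6.1356),(8.567,7.2297),(14.45,14.777),(17,17.853),(t,th)]
f=fit(segs,obs);print(f[0],f[1],f[2][-1]);w0=f[2][-1][1]
st=33.06966703+.09+17/12
for v in(1.5,1.6):
 for n in range(1,8):
  print(v,n,[np.round(th+sim(a,b,lambda x:(1.7 if x<.05 else v) if x<.05+n/12 else 0,3,w=w)[1]-6*np.pi,3) for a,b,w in((*f[0],w0),(.8,1.2,w0-.05),(1.1,1.18,w0+.05))])
rows(st+.085+1.6/12*np.arange(1,6),st,z=0,z0=0)
E
```

```text
17.8833 (np.float64(5.9613490002128255), np.float64(208.25)) 18.527719614572 0.3218363069667589
[0.90125282 1.19128674] [-0.036 -0.019  0.008  0.01  -0.004  0.01  -0.007] [18.52   0.647]
1.5 1 [np.float64(-0.132), np.float64(-0.164), np.float64(-0.081)]
1.5 2 [np.float64(-0.09), np.float64(-0.124), np.float64(-0.036)]
1.5 3 [np.float64(-0.05), np.float64(-0.087), np.float64(0.006)]
1.5 4 [np.float64(-0.011), np.float64(-0.049), np.float64(0.049)]
1.5 5 [np.float64(0.028), np.float64(-0.013), np.float64(0.09)]
1.5 6 [np.float64(0.065), np.float64(0.021), np.float64(0.13)]
1.5 7 [np.float64(0.102), np.float64(0.055), np.float64(0.17)]
1.6 1 [np.float64(-0.129), np.float64(-0.161), np.float64(-0.078)]
1.6 2 [np.float64(-0.084), np.float64(-0.118), np.float64(-0.03)]
1.6 3 [np.float64(-0.04), np.float64(-0.077), np.float64(0.017)]
1.6 4 [np.float64(0.004), np.float64(-0.035), np.float64(0.063)]
1.6 5 [np.float64(0.047), np.float64(0.005), np.float64(0.109)]
1.6 6 [np.float64(0.088), np.float64(0.044), np.float64(0.153)]
1.6 7 [np.float64(0.13), np.float64(0.084), np.float64(0.198)]
[[-0.016, 0.074, 0.0, 0, 0, 0, -1], [-0.017, 0.12, 0.0, 0, 0, 0, -1], [-0.012, 0.166, 0.0, 0, 0, 0, -1], [-0.001, 0.211, 0.0, 0, 0, 0, -1], [0.016, 0.254, 0.0, 0, 0, 0, -1]]
end phi 35.32800036333333
```

>>> move_arm:
  series:
    - [-0.016,0.074,0,0,0,0,-1]
    - [-0.017,0.12,0,0,0,0,-1]
    - [-0.012,0.166,0,0,0,0,-1]
    - [-0.001,0.211,0,0,0,0,-1]
    - [-0.001,0.211,0,0,0,0,-1]

```text
time: 18.35
tcp_pos: [0.4709, -0.1698, 0.1366]
tool_rot: [3.098, 0.513, 0.002]
force: [-4.4, -3.7, 15.9]
width: 0.367
gripper_force: 36.5
```

>>> move_arm:
  series:
    - [0,0,0,0,0,0,-1]
    - [0,0,0,0,0,0,-1]
    - [0,0,0,0,0,0,-1]
    - [0,0,0,0,0,0,-1]
    - [0,0,0,0,0,0,-1]

```text
time: 18.77
tcp_pos: [0.47, -0.1687, 0.1366]
tool_rot: [3.098, 0.514, 0.001]
force: [-4.6, -3.7, 15.7]
width: 0.371
gripper_force: 36.6
```

>>> move_arm:
  series:
    - [0,0,0,0,0,0,-1]
    - [0,0,0,0,0,0,-1]
    - [0,0,0,0,0,0,-1]
    - [0,0,0,0,0,0,-1]
    - [0,0,0,0,0,0,-1]

```text
time: 19.18
tcp_pos: [0.47, -0.1686, 0.1366]
tool_rot: [3.098, 0.514, 0.001]
force: [-4.4, -2.6, 15.4]
width: 0.366
gripper_force: 36.6
```

```bash
python3 - <<'E'
from fit import *
for i in(0,1):
  t,m=look(f's1{i}',0,.5);print(t,np.angle(np.exp(1j*m[0])),m[1],r.get_state()['force'].round(1))
im=cv2.imread('pics/s11.png');cv2.imwrite('pics/endc.png',cv2.resize(im[110:260,200:390],None,fx=3.5,fy=3.5))
E
```

```text
19.1833 0.03873571661320906 210.75 [-4.  -3.1 15.5]
19.2333 0.03886190099157652 211.0 [-4.1 -3.8 16.6]
```

View pics/endc.png

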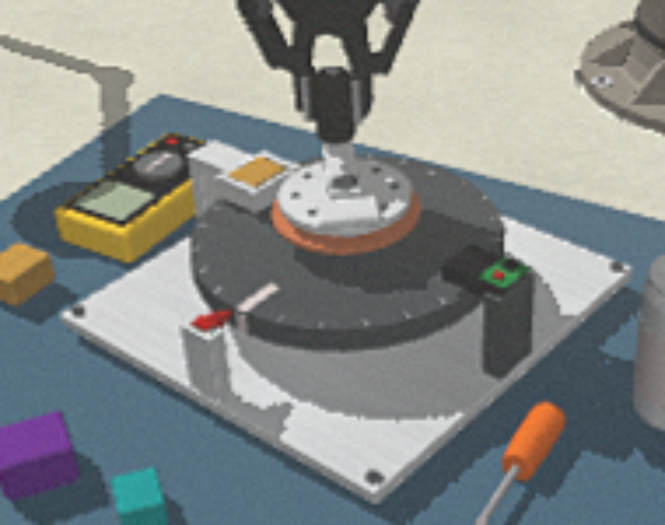

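The picture shows the white mark at crop (258,298) in line with the red pointer tip at (232,317). It is at rest, 0.039 rad off. I'll release and lift straight up.

>>> move_arm:
  series:
    - [0,0,-0.005,0,0,0,-0.1]
    - [0,0,-0.005,0,0,0,0.3]
    - [0,0,-0.005,0,0,0,1]
    - [0,0,-0.005,0,0,0,1]
    - [0,0,-0.005,0,0,0,1]

```text
time: 19.7
tcp_pos: [0.4704, -0.1679, 0.1363]
tool_rot: [-3.099, -0.516, 0.0]
force: [-0.6, -0.1, -0.2]
width: 0.983
gripper_force: 0.0
```

>>> move_arm:
  series:
    - [0,0,0,0,0,0,1]
    - [0,0,0,0,0,0,1]
    - [0,0,0,0,0,0,1]
    - [0,0,-0.03,0,0,0,1]
    - [0,0,-0.1,0,0,0,1]

```text
time: 20.12
tcp_pos: [0.4697, -0.1678, 0.1555]
tool_rot: [-3.098, -0.516, 0.004]
force: [-0.6, 0.6, 0.2]
width: 1.002
gripper_force: 0.0
```

>>> move_arm:
  series:
    - [0,0,-0.08,0,0,0,1]
    - [0,0,-0.18,0,0,0,1]
    - [0,0,-0.28,0,0,0,1]
    - [0,0,-0.38,0,0,0,1]
    - [0,0,-0.45,0,0,0,1]

```text
time: 20.53
tcp_pos: [0.4709, -0.1681, 0.2486]
tool_rot: [3.098, 0.515, 0.002]
force: [0.6, -0.1, 0.2]
width: 0.997
gripper_force: 0.0
```

>>> move_arm:
  series:
    - [0,0,0,0,0,0,1]
    - [0,0,0,0,0,0,1]
    - [0,0,0,0,0,0,1]
    - [0,0,0,0,0,0,1]
    - [0,0,0,0,0,0,1]

```text
time: 20.95
tcp_pos: [0.4702, -0.168, 0.2456]
tool_rot: [-3.098, -0.515, 0.002]
force: [-0.8, 0.0, 0.8]
width: 1.001
gripper_force: 0.0
```

```bash
python3 - <<'E'
from fit import *
I=[]
for i in(0,1):
  t,m=look(f's2{i}',0,.5);print(t,np.angle(np.exp(1j*m[0])),m[1],r.get_state()['force'].round(1));I.append(cv2.imread(f'pics/s2{i}.png').astype(int))
print(abs(I[0]-I[1]).max(2)[130:260,200:400].mean(), abs(cv2.GaussianBlur((I[0]-I[1]).astype(np.float32),(0,0),2)).max())
E
```

```text
20.95 0.03928548107592736 204.75 [0.5 0.4 0.3]
21.0 0.03867434176672274 205.75 [-0.4  0.3 -0.1]
4.079692307692308 4.2546077
```

The mark hasn't moved (0.039 rad), the hand is clear and everything is still, so I'll hand it in.

```bash
python3 -c "
from plant import r
print(r.sign_off())"
```

```text
the job is handed in; nothing more can be done
None
```

I handed the job in at about 21 s, but the hand-in gave no verdict. By camera, the flywheel averaged 12.3 rpm counter-clockwise over a 5.9 s stretch. I estimated its speed during that stretch from a fitted model, not moment by moment. It then stopped with the white mark about 0.04 rad (5 mm) past the pointer, and the knob was released with the hand clear.

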